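# Swap-out: draw a hot-swap power module from its bay and lay it in the returns tray

## Robot

A 6-joint arm with a two-finger parallel gripper is mounted at the origin on the work surface. World frame = base frame: x ahead of the robot, y to its left, z up, the work surface at z = 0. Lengths are in m, angles in rad, forces in N, time in s.
With the tool pointing down it reaches from about 0.275 to 0.875 m from the base axis. Payload 12.5 kg.
Tool frame: the origin (TCP) lies at the centre of the arm's flange, where the gripper is bolted on; the fingertips stand 173 mm ahead of it and the grasp point (between the pads) lies 155 mm ahead of it (manip.tcp_to_grasp is the distance from the TCP to the grasp point, in m); z points along the fingers, y is the line along which they close (so a half turn about z gives the same grasp; the last joint's range is limited). The gripper opens to 85 mm and grips with 20 to 120 N. Pads are 22 mm wide; open, the fingers measure 114 mm over their backs; the gripper's body (76 mm by 85 mm) begins 54 mm behind the grasp point. The pads swing forward as they close: fully open they stand 13 mm farther back than shut.
Start: joints at [1.226, 0.351, 1.652, -0, 1.139, -0.085], TCP at [0.141, 0.532, 0.405] pointing down, gripper open.
Joint ranges: [-2.75, 2.75], [-0.79, 2.1], [0.01, 2.65], [-1.57, 4.71], [0.07, 3.14], [-2.87, 2.87]. Speed limits (rad/s): [2.22, 2.22, 2.79, 3.14, 3.14, 3.14].

## Interface

Orientations are given as [roll, pitch, yaw] about the fixed x, y, z axes, in that order (R = Rz(yaw) Ry(pitch) Rx(roll)).
In Python, from cell import manip, cams, workorder, readout gives the robot as it stands. Calls block until the motion is done:
- manip.move_ptp(position, orientation): joint-space move of the TCP to a pose.
- manip.servo_line(position, frame=None, feed=0.15): straight line of the TCP; frame=None keeps the orientation; feed is the mean speed in m/s.
- manip.set_joints(angles): joint-space move.
- manip.grip(opening): opening from 0.0 (shut) to 1.0 (fully open); the grip force is fixed at half the most; returns when the fingers have stopped.
- manip.pause(seconds).
- manip.inverse_kinematics(position, orientation): joint angles nearest the present ones, or None.
- cams.get_image(name): name is "side" or "top" or "wrist"; returns the picture (384x512x3 uint8, blue, green, red); there is no depth.
- cams.calibration(name): a dict with "intrinsics" (3x3 intrinsics, pixels), "extrinsics" (4x4, takes a point from camera to world coordinates); the wrist camera has in their place "T_tool_cam" (4x4, takes a point from camera to tool coordinates, whose origin is the TCP and whose axes are the flange's). Camera axes: x right, y down, z forward; pixel columns grow to the right and rows downward; lengths in m; the calibration is good to about 2 mm. The wrist camera is an equidistant fisheye: a pixel r from the principal point sees the ray r / f radians off the axis. A picture is of the moment at which its call begins: read the wrist's pose just before it. calibration takes no time and is no camera call.
A pose or a line that the arm cannot do raises manip.PlanningError and nothing moves.
- workorder.sign_off(): hands the job in; it is judged then, once.
Readings, each from a call of its own:
- readout.get_time(): time.
- readout.get_joints(): joint angles.
- readout.get_dq(): joint speeds.
- readout.get_effort(): joint torques, N m.
- readout.get_eef_pos(): TCP position.
- readout.get_ee_rot(): TCP orientation.
- readout.get_force(): force on the tool from outside, world axes, zero at the start.
- readout.get_torque(): the same for the moment, N m.
- readout.get_gripper_width(): opening from 0.0 (shut) to 1.0 (fully open).
- readout.get_finger_force(): force on a finger pad.
Only numpy, scipy, OpenCV 4.12 (cv2) and the standard library are available. Lean on these libraries where they do the work, as an engineer would, in place of code of your own. Each camera call takes 0.05 s, during which the arm holds its last target. There are 200 camera calls.

## Task

Pull the power module out of the grey chassis: squeeze its latch tab to its handle to free the catch and slide the module forward in its bay, under the overhanging card cage. When it is well out, but before its tail leaves the bay, let go of the handle and take it by its steel box, then draw it clear, lift it and, keeping it level, lay it gently, flat and right way up, along the empty lane of the black returns tray. Leave everything else on the bench where it is.

Things in the scene. Friction and masses are not known exactly. Their poses are not given: they have to be found in the camera images.
- psu: The power module in the chassis: a bare steel box 160 long (its x), 54 wide (y), 40 high (z), 0.4 to 0.8 kg, balanced near its middle. Origin: centre of the box's underside; -x points to its front, out of the bay. Handle and latch tab stand on the front; the plain box sides are gripped across y. When home its front is flush with the chassis front and it rests on the bay floor.
- psu_pinch (a point): Where to pinch: 24 mm before the module's front, 20 mm above its underside, y = -4.5 mm in its frame; midway between the outer sides of handle and squeezed tab. Fingers closing along the module's y press tab to handle: 34 mm over the outsides at first, 25 mm at the end. Handle: rigid upright loop 7 mm thick, 36 mm out from the front, 36 mm high, outer side at y = -17 mm.
- psu_tab (a point): Middle of the module's black latch tab: an upright plate 4 mm thick, 33 mm out from the front, 26 mm high, outer side at y = +17 mm of the module. Sprung: squeezing it 9 mm towards the handle takes 5 N at first, 11 N at the end, and draws in the catch.
- psu_catch (a point): Tip of the steel catch that stands 7 mm out of the module's +y side, 18 to 26 mm behind its front, moved by the tab. Unless the tab is squeezed 7 mm or more it meets a stop just inside the bay mouth and the module cannot come out. Once the module is 25 mm forward it is past the stop and the tab may be let go.
- psu_latch (a joint): How far the latch tab of the module is squeezed towards the handle: 0 free, 0.009 m fully in.
- chassis: Fixed grey chassis, 222 wide (y), 300 deep (x), 186 high, feet included. Origin: centre of its underside; its front looks to -x and lies at x = -150 mm. Two power bays side by side, centred at y = -52 and y = +20 mm: floor at z = 54, roof at z = 97, 162 deep; the module has 1.5 mm play each side and 3 mm above.
- chassis_lip (a point): Middle of the lower front edge of the card cage that overhangs the bays (front face, z = 97 mm). The cage is flush with the bay mouths and rises straight to z = 186 mm, so a gripper coming straight down on the handle strikes it: lean the tool back from the front by 25 to 45 degrees.
- blank: Fixed grey blanking plate, flush in the other bay of the chassis, with no handle. Origin as the module's would be in that bay. Either bay may hold the module.
- tray: Fixed black tray 240 x 240, 30 high, 5 mm walls and floor; a 5 mm divider along its x makes two lanes, each 230 long inside (x) and 112 wide (y). Origin: centre of its underside.
- tray_lane (a point): Middle of the floor of the empty lane, 5 mm above the bench, 59 mm from the tray's middle towards the tray's +y. The module with its handle is 196 long, so its box must lie with its middle about 18 mm off this point, away from the handle end.
- spare: Another power module of the same kind, already lying in the other lane of the tray (frame as the first module's). To be left alone.
- screwdriver: Loose screwdriver lying on the bench. To be left alone.
- hose_clamp: Loose stainless hose-clamp band, 72 mm across, 12 high, lying flat. To be left alone.
- bracket: Loose aluminium U bracket, 90 x 50 x 48. To be left alone.
- multimeter: Loose grey multimeter, 150 x 75 x 34, lying on its back. To be left alone.
- carton: Loose cardboard box, 120 x 90 x 60. To be left alone.
There are look-alikes about, which are no part of the job. Leave any purple or red look-alike of the psu alone.

How it is judged:
By the outcome, as a careful person would: the job done as asked, in the order asked, and still so for the second after the job is handed in, with the robot touching nothing.
It also fails if it takes over 58 s, if anything falls off the work surface, if the arm or the gripper's body presses on something with over 40 N, if the wrist force passes 120 N, or if a joint passes its speed limit or range.

## Working session

There is one attempt and no reset: what is moved stays moved. The work goes in short steps, each a Python script; the robot and the scene stay as the last script left them, time stands still between calls to the robot, and variables do not carry over. Pictures are saved under pics/ and viewed, at most 10 in all, crops included, and the job is handed in when it is done.

```bash
mkdir -p pics; ls
python3 - <<'E'
from cell import manip,cams,workorder,readout
import cv2,numpy as np
np.set_printoptions(precision=4,suppress=True)
for n in ("side","top","wrist"):
    im=cams.get_image(n); cv2.imwrite(f"pics/{n}0.png",im); print(n,cams.calibration(n))
a,b,=[cv2.imread(f"pics/{n}0.png") for n in("top","side")]
print(readout.get_time(),readout.get_ee_rot(),manip.tcp_to_grasp)
E
```

```text
pics
side {'intrinsics': array([[496.6047,   0.    , 251.2561],
       [  0.    , 496.6047, 189.2027],
       [  0.    ,   0.    ,   1.    ]]), 'extrinsics': array([[-0.1943,  0.9105, -0.3651,  1.0052],
       [ 0.9809,  0.1763, -0.0823,  0.0119],
       [-0.0105, -0.3741, -0.9273,  1.3383],
       [ 0.    ,  0.    ,  0.    ,  1.    ]])}
top {'intrinsics': array([[421.0389,   0.    , 257.4194],
       [  0.    , 421.0389, 192.8012],
       [  0.    ,   0.    ,   1.    ]]), 'extrinsics': array([[ 0.0584, -0.9733,  0.222 ,  0.2089],
       [-0.9983, -0.0573,  0.0113, -0.1163],
       [ 0.0017, -0.2223, -0.975 ,  1.3857],
       [ 0.    ,  0.    ,  0.    ,  1.    ]])}
wrist {'intrinsics': array([[297.3186,   0.    , 255.2034],
       [  0.    , 297.3186, 195.4506],
       [  0.    ,   0.    ,   1.    ]]), 'T_tool_cam': array([[-0.0009, -0.9574, -0.2887,  0.0733],
       [ 1.    , -0.0012,  0.0008, -0.0006],
       [-0.0011, -0.2887,  0.9574,  0.0311],
       [ 0.    ,  0.    ,  0.    ,  1.    ]])}
0.15 [-3.1408 -0.0001  2.8818] 0.1547
```

View pics/top0.png

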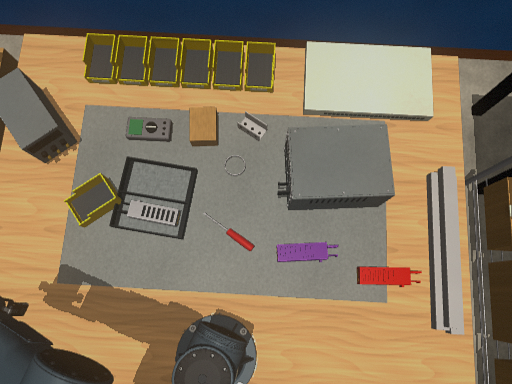

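View pics/side0.png

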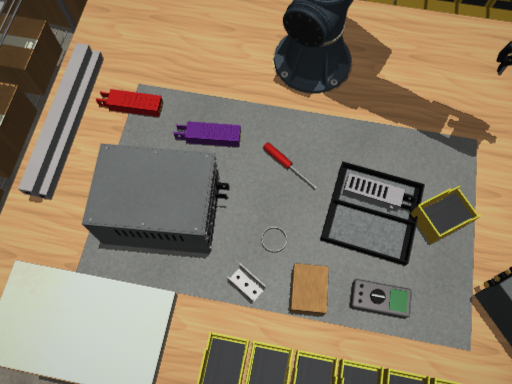

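Top view: grey chassis at (340,165), its front facing left (world +y) with the module's handle and tab at about (283,188). Tray at (155,197), with the spare in the near lane (153,212) and the empty lane at (163,178). Handled look-alikes are purple (305,252) and red (388,276), both loose on the bench, so neither fits. The psu is the bare-steel one in the chassis. I'll confirm this with an enlarged crop.

```bash
cat > h.py <<'E'
from cell import manip,cams,workorder,readout
import cv2,numpy as np
from scipy.spatial.transform import Rotation as R
np.set_printoptions(precision=4,suppress=True)
def ray(n,px,T=None):
    c=cams.calibration(n);K=c["intrinsics"];u=np.array([(px[0]-K[0,2])/K[0,0],(px[1]-K[1,2])/K[1,1]])
    if n=="wrist":
        E=T@c["T_tool_cam"];t=np.linalg.norm(u);d=np.r_[u/t*np.sin(t),np.cos(t)]
    else: E=c["extrinsics"];d=np.r_[u,1]
    d=E[:3,:3]@d;return E[:3,3],d/np.linalg.norm(d)
def onz(n,px,z,T=None):
    o,d=ray(n,px,T);return o+d*(z-o[2])/d[2]
def onplane(n,px,p,nrm,T=None):
    o,d=ray(n,px,T);return o+d*(np.dot(p-o,nrm)/np.dot(d,nrm))
def tri(r1,r2):
    (o1,d1),(o2,d2)=r1,r2
    s=np.linalg.lstsq(np.c_[d1,-d2],o2-o1,rcond=None)[0];a=o1+s[0]*d1;b=o2+s[1]*d2
    return (a+b)/2,np.linalg.norm(a-b)
def pose():
    T=np.eye(4);T[:3,:3]=R.from_euler('xyz',readout.get_ee_rot()).as_matrix();T[:3,3]=readout.get_eef_pos();return T
def tcp(g,zdir,ydir):
    """TCP position and rpy with the grasp point at g, tool z = zdir, tool y = ydir"""
    z=zdir/np.linalg.norm(zdir);y=ydir-z*np.dot(ydir,z);y/=np.linalg.norm(y)
    M=np.c_[np.cross(y,z),y,z]
    return np.array(g)-manip.tcp_to_grasp*z,R.from_matrix(M).as_euler('xyz')
E
python3 - <<'E'
import cv2,numpy as np
t=cv2.imread("pics/top0.png");s=cv2.imread("pics/side0.png")
f=lambda im,x,y,w,h:cv2.resize(im[y:y+h,x:x+w],(400,300),interpolation=cv2.INTER_CUBIC)
cv2.imwrite("pics/crop1.png",np.vstack([np.hstack([f(t,270,115,132,99),f(t,105,147,100,75+25)]),np.hstack([f(s,80,140,160,120),f(s,315,155,140,120)])]))
E
```

```text
(no output)
```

View pics/crop1.png

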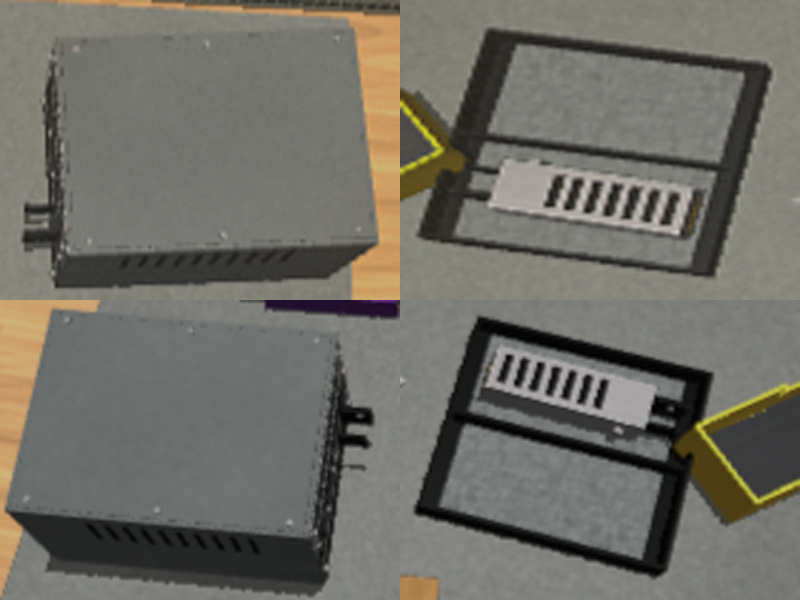

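The crops confirm it. The psu is a black handle and tab on the chassis front in the near bay, about (283,188) in the top view. The tray has a bare spare in its near lane and the far lane is empty. The purple and red modules are look-alikes to leave alone.

Run:
```python
from h import *
ct=[(287.2,127.5),(387.2,124.9),(394.7,194.9),(290.5,198.2)]
cs=[(208.8,228.8),(82,224.8),(100.8,144),(215.2,154)]
tt=[(127,156.3),(197.5,168.7),(183.75,238.7),(109.5,226.3)]
ts=[(406,265.4),(320.6,239.8),(343,162.2),(424.2,183.8)]
for nm,z,T,S in (("ch",.186,ct,cs),("tray",.03,tt,ts)):
    A=np.array([onz("top",p,z) for p in T]);B=np.array([onz("side",p,z) for p in S])
    print(nm);print(np.c_[A[:,:2],B[:,:2]])
    for Q in (A,B,(A+B)/2):
        c=Q.mean(0);xd=(Q[1]-Q[0]+Q[2]-Q[3]);yd=Q[0]-Q[3]+Q[1]-Q[2]
        print("c",c[:2],"yaw of x",np.degrees(np.arctan2(xd[1],xd[0])),"y",np.degrees(np.arctan2(yd[1],yd[0])),"len",np.linalg.norm(xd)/2,np.linalg.norm(yd)/2)
# handle/tab tips, crop: top (25,237)&(25,210); side (370,415),(366,440)
for a,b in (((25,237),(371,416)),((25,210),(367,441))):
    print(tri(ray("top",(270+a[0]*.33,115+a[1]*.33)),ray("side",(80+b[0]*.4,140+(b[1]-300)*.4))))
```

```text
ch
[[ 0.69   -0.1806  0.6727 -0.1713]
 [ 0.7163 -0.4833  0.722  -0.4777]
 [ 0.4994 -0.503   0.5014 -0.5001]
 [ 0.4717 -0.1996  0.4732 -0.2006]]
c [ 0.5944 -0.3416] yaw of x -84.90487416125245 y 5.073417371694633 len 0.30429017552793286 0.21848592100782177
c [ 0.5923 -0.3374] yaw of x -82.71159947785625 y 7.001436878069081 len 0.3054309692739142 0.21161563949182852
c [ 0.5933 -0.3395] yaw of x -83.8061847506363 y 6.022026940673645 len 0.3048047334459904 0.21502034985849272
tray
[[0.6177 0.3452 0.6265 0.3435]
 [0.5884 0.1044 0.6    0.1103]
 [0.3523 0.1275 0.3567 0.1406]
 [0.3783 0.3716 0.3804 0.3752]]
c [0.4842 0.2372] yaw of x -96.49823434972889 y -5.948912796823022 len 0.24403613818625897 0.23904722457146746
c [0.4909 0.2424] yaw of x -96.12365341063088 y -7.220437502412011 len 0.23533970409008934 0.24665318370338843
c [0.4875 0.2398] yaw of x -96.31434155874645 y -6.594631453567809 len 0.23968664099393117 0.242835257556668
(array([ 0.5105, -0.1658,  0.0715]), np.float64(0.0037498455638847587))
(array([ 0.54  , -0.1642,  0.0707]), np.float64(0.004231148164949554))
```

```bash
cat >> h.py <<'E'
def frame(yawdeg):
    a=np.radians(yawdeg);return np.array([np.cos(a),np.sin(a),0]),np.array([-np.sin(a),np.cos(a),0])
def lean(xd,deg): a=np.radians(deg);return np.sin(a)*xd-np.cos(a)*np.array([0,0,1.])
E
python3 - <<'E'
from h import *
xd,yd=frame(-84.7);front=np.array([.594,-.340,0])-.15*xd-.052*yd
L=35;z=lean(xd,L)
g=front-.024*xd-.0045*yd+[0,0,.074]
for nm,s in(("+",1),("-",-1)):
    for n,p in(("pre",g-.11*z),("grasp",g),("out",g-.105*xd)):
        print(nm,n,manip.inverse_kinematics(*tcp(p,z,s*yd)))
P,o=tcp(g-.11*z,z,yd)
try: manip.move_ptp(P,o)
except manip.PlanningError as e: print(e);raise
print(readout.get_joints(),readout.get_time())
manip.grip(.75);T=pose();np.save("T1.npy",T);cv2.imwrite("pics/w1.png",cams.get_image("wrist"));print(T,readout.get_gripper_width(),readout.get_time())
E
```

```text
+ pre [-0.0299  0.4516  1.8802 -0.8073  0.9076  0.4224]
+ grasp [-0.1529  0.6228  1.8936 -0.9885  0.7291  0.5507]
+ out [ 0.0533  0.6168  1.9074 -0.8988  0.8218  0.6602]
- pre [-0.0299  0.4516  1.8802 -0.8073  0.9076 -2.7192]
- grasp [-0.1529  0.6228  1.8936 -0.9885  0.7291 -2.5908]
- out [ 0.0533  0.6168  1.9074 -0.8988  0.8218 -2.4814]
[-0.0289  0.4514  1.88   -0.8071  0.9076  0.4224] 2.7917
[[-0.0758  0.9957  0.0531  0.5076]
 [ 0.8156  0.0926 -0.5711 -0.0207]
 [-0.5736  0.     -0.8192  0.2908]
 [ 0.      0.      0.      1.    ]] 0.7480944765655577 3.1917
```

View pics/w1.png

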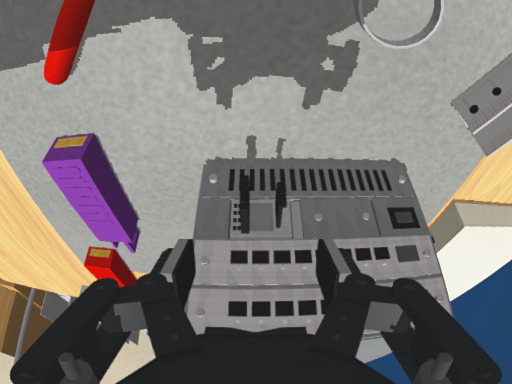

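The wrist view shows the chassis front: lower corners at about (205,160) and (408,162), black handle near (245,203) and tab near (281,203) in the left bay. I'll enlarge it to get exact pixels.

Run:
```python
import cv2
im=cv2.imread("pics/w1.png")[150:250,190:320];im=cv2.convertScaleAbs(im,alpha=1.5,beta=15)
cv2.imwrite("pics/w1c.png",cv2.resize(im,(780,600),interpolation=cv2.INTER_CUBIC))
```

```text
(no output)
```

View pics/w1c.png

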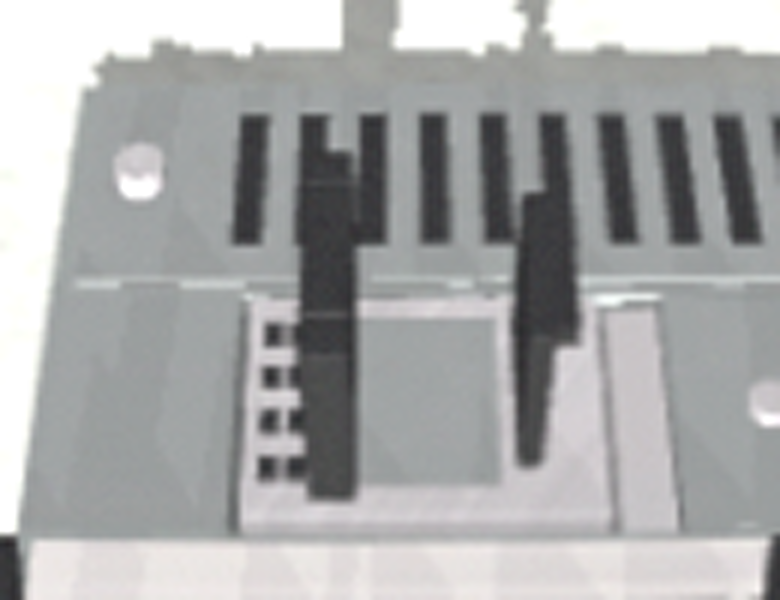

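Run:
```python
from h import *
T=np.load("T1.npy")
def w(c,z): return onz("wrist",(190+c[0]/6,150+c[1]/6),z,T)
for n,c,z in(("bl",(247,300),.054),("br",(599,302),.054),("tl",(240,527),.094),("tr",(612,527),.094),("lipL",(25,538),.097),("lipR",(770,538),.097),
 ("handle top L",(307,497),.092),("handle top R",(356,497),.092)):print(n,w(c,z))
# full image cage lip row ~ and face corners: lip left (194,240) right (430,240)
for n,p,z in(("lipL",(194,239.7),.097),("lipR",(430,239),.097)):print(n,onz("wrist",p,z,T))
```

```text
bl [ 0.5015 -0.2013  0.054 ]
br [ 0.5566 -0.1968  0.054 ]
tl [ 0.5024 -0.2028  0.094 ]
tr [ 0.5559 -0.1982  0.094 ]
lipL [ 0.4713 -0.2045  0.097 ]
lipR [ 0.5786 -0.1949  0.097 ]
handle top L [ 0.5117 -0.1968  0.092 ]
handle top R [ 0.5186 -0.1961  0.092 ]
lipL [ 0.4712 -0.2045  0.097 ]
lipR [ 0.6981 -0.1922  0.097 ]
```

```bash
cat >> h.py <<'E'
XD,YD=frame(-85.2);F=np.array([.529,-.2000,0])
E
python3 - <<'E'
from h import *
z=lean(XD,35);g=F-.024*XD-.0045*YD+[0,0,.074]
P,o=tcp(g,z,YD)
P0,_=tcp(g-.04*z,z,YD)
manip.move_ptp(P0,o)
manip.servo_line(P,feed=.08)
print(readout.get_force(),readout.get_time())
manip.grip(0.0)
print("w",readout.get_gripper_width()*85,readout.get_finger_force(),readout.get_force(),readout.get_torque(),readout.get_eef_pos()-P)
manip.servo_line(P-.02*XD,feed=.04)
print("20mm",readout.get_force(),readout.get_gripper_width()*85,readout.get_eef_pos()-P,readout.get_time())
E
```

```text
[-0.6296  0.2365  0.0944] 4.2333
w 21.955198732722465 58.84843334555626 [-4.1019  4.7652 10.7357] [-0.0401  0.1829  0.1153] [0.0001 0.0003 0.0009]
20mm [0.5833 0.3971 7.1   ] 21.455234219752306 [-0.0013  0.02    0.0009] 5.3417
```

Run:
```python
from h import *
P=readout.get_eef_pos()
for d in (.02,.05,.085):
    manip.servo_line(P-d*XD,feed=.06)
    print(d,readout.get_force(),readout.get_gripper_width()*85,readout.get_time())
T=pose();np.save("T2.npy",T);w=cams.get_image("wrist");s=cams.get_image("side");cv2.imwrite("pics/w2.png",w)
a=cv2.resize(w,(400,300));b=cv2.resize(s[120:240,90:250],(400,300),interpolation=cv2.INTER_CUBIC)
cv2.imwrite("pics/c2.png",np.hstack([a,b]))
```

```text
0.02 [-1.8209  6.2617  5.692 ] 21.550664533626264 5.825
0.05 [-1.1909  6.1608  4.8692] 21.566051504173306 6.475
0.085 [-1.7303  4.3353  4.0568] 21.336515023068028 7.2083
```

View pics/c2.png

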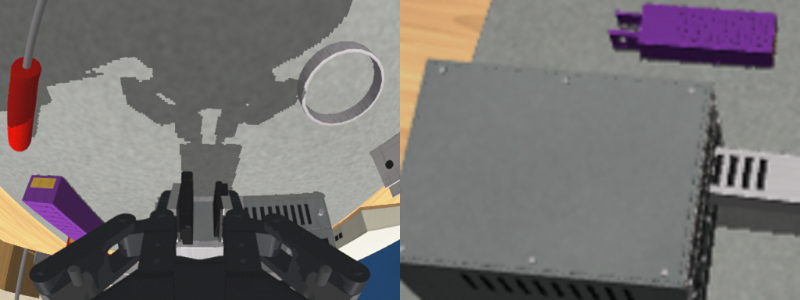

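The wrist image and the side crop (770,175) show the steel box drawn out well past the chassis front, about 105 mm. I'll let go of the handle and take the box.

Run:
```python
from h import *
T=pose();P=T[:3,3];z=T[:3,2]
manip.grip(.75);manip.servo_line(P-.09*z,feed=.2)
z=lean(XD,30);g=F-.034*XD+[0,0,.081]
P1,o=tcp(g-.07*z,z,YD);P2,_=tcp(g,z,YD)
print(manip.inverse_kinematics(P2,o))
manip.move_ptp(P1,o);manip.grip(1.0)
T=pose();np.save("T3.npy",T);w=cams.get_image("wrist");s=cams.get_image("side")
cv2.imwrite("pics/w3.png",w);print(readout.get_time())
a=cv2.resize(w,(400,300));b=cv2.resize(s[120:240,170:330],(400,300),interpolation=cv2.INTER_CUBIC)
cv2.imwrite("pics/c3.png",np.hstack([a,b]))
```

```text
[-0.174   0.5973  1.8701 -0.8312  0.7135  0.3965]
9.3667
```

View pics/c3.png

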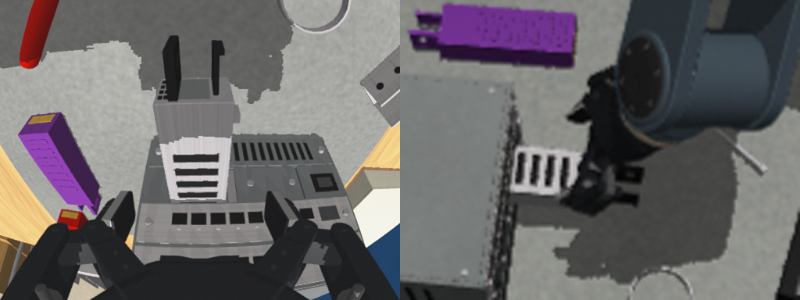

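The wrist view shows the module projecting straight out of the bay with its handle free. Its top front edge is at about (155,105)-(240,108) in the small picture, between the open fingers. I'll check how far out it is, then grip and draw it.

Run:
```python
from h import *
T=np.load("T3.npy")
for p in((155,104),(240,107)): 
    q=onz("wrist",(p[0]*1.28,p[1]*1.28),.09,T)-F; print(q@XD,q@YD)
z=lean(XD,30);g=F-.034*XD+[0,0,.081]
P2,o=tcp(g,z,YD)
manip.servo_line(P2,feed=.1);print(readout.get_force())
manip.grip(0.0);print(readout.get_gripper_width()*85,readout.get_finger_force(),readout.get_force(),readout.get_time())
```

```text
-0.11071092457789945 -0.028489566917038956
-0.10823736001429174 0.026126015080116402
[ 0.175  -0.2994  0.4021]
52.85657617572812 61.53801083564758 [-3.2973  4.7079  6.0439] 10.6167
```

Run:
```python
from h import *
P=readout.get_eef_pos()
manip.servo_line(P-.03*XD,feed=.08);print(readout.get_force())
manip.servo_line(P-.09*XD,feed=.1);print(readout.get_force(),readout.get_gripper_width()*85)
manip.servo_line(P-.09*XD+[0,0,.10],feed=.12);print(readout.get_force(),readout.get_torque(),readout.get_time())
xt,yt=frame(-96.4);lane=np.array([.487,.239,0])+.059*yt
z=lean(xt,28);g=lane+.011*xt
H,o=tcp(g+[0,0,.15],z,yt);D,_=tcp(g+[0,0,.033],z,yt)
print(manip.inverse_kinematics(H,o),manip.inverse_kinematics(D,o))
manip.servo_line(H,frame=o,feed=.15)
T=pose();np.save("T4.npy",T);w=cams.get_image("wrist");s=cams.get_image("side")
cv2.imwrite("pics/w4.png",w);cv2.imwrite("pics/s4.png",s);print(readout.get_force(),readout.get_gripper_width()*85,readout.get_time())
a=cv2.resize(w,(400,300));b=cv2.resize(s[120:300,270:510],(400,300),interpolation=cv2.INTER_CUBIC)
cv2.imwrite("pics/c4.png",np.hstack([a,b]))
```

```text
[ 0.1494  0.8731 -6.8707]
[-0.6746 -0.1872 -5.8583] 53.14806226197233
[ 0.0748 -0.5441 -6.9459] [0.7057 0.0056 0.0457] 12.875
[ 0.4715  0.6736  1.4721 -0.4183  1.3046  0.7582] [ 0.4715  0.8399  1.4995 -0.4484  1.1286  0.8448]
[-0.3503 -0.5808 -5.7252] 52.67165800428813 15.1083
```

View pics/c4.png

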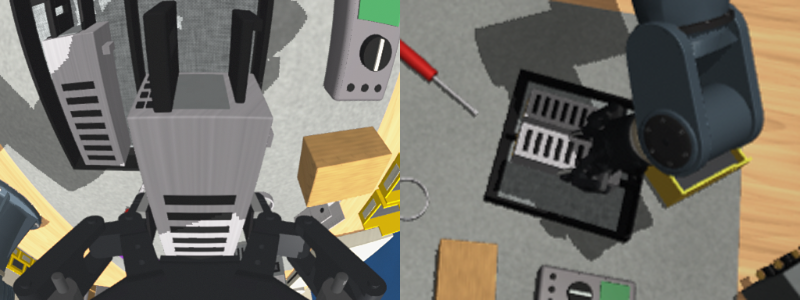

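The wrist view shows the module level in the grip above the tray: divider at left, about (133,60), and the lane's outer wall at right, about (265,40). I'll check the lane's sides numerically before lowering.

Run:
```python
from h import *
T=np.load("T4.npy");im=cv2.imread("pics/w4.png");g=im.max(2)
xt,yt=frame(-96.4);c=np.array([.487,.239,0])
for r in(8,25,45,65,85):
    d=(g[r]<48).astype(int);e=np.flatnonzero(np.diff(np.r_[0,d,0]))
    print(r,[(a,b,*np.round([(onz("wrist",(k,r),.03,T)-c)@yt*1000 for k in(a,b)]),round(((onz("wrist",(a,r),.03,T)-c)@xt)*1000)) for a,b in zip(e[::2],e[1::2]) if b-a>4])
# near end wall top edge: scan columns between spare and module
for col in(125,140,150,160):
    d=(g[:,col]<48).astype(int);e=np.flatnonzero(np.diff(np.r_[0,d,0]))
    print(col,[(a,b,*np.round([(onz("wrist",(col,k),.03,T)-c)@xt*1000 for k in(a,b)])) for a,b in zip(e[::2],e[1::2]) if b-a>4 and a<260])
```

```text
8 [(np.int64(18), np.int64(41), np.float64(-115.0), np.float64(-93.0), -112), (np.int64(65), np.int64(74), np.float64(-72.0), np.float64(-64.0), -100), (np.int64(81), np.int64(90), np.float64(-58.0), np.float64(-51.0), -97), (np.int64(104), np.int64(120), np.float64(-41.0), np.float64(-29.0), -93), (np.int64(160), np.int64(176), np.float64(-1.0), np.float64(9.0), -86), (np.int64(198), np.int64(225), np.float64(23.0), np.float64(40.0), -83), (np.int64(330), np.int64(349), np.float64(106.0), np.float64(119.0), -84)]
25 [(np.int64(22), np.int64(44), np.float64(-115.0), np.float64(-94.0), -98), (np.int64(68), np.int64(94), np.float64(-72.0), np.float64(-51.0), -87), (np.int64(107), np.int64(122), np.float64(-41.0), np.float64(-30.0), -80), (np.int64(162), np.int64(178), np.float64(-1.0), np.float64(9.0), -74), (np.int64(184), np.int64(226), np.float64(13.0), np.float64(41.0), -72), (np.int64(297), np.int64(348), np.float64(86.0), np.float64(119.0), -71)]
45 [(np.int64(28), np.int64(49), np.float64(-115.0), np.float64(-94.0), -80), (np.int64(165), np.int64(180), np.float64(-1.0), np.float
[... 997 characters left out ...]
 np.int64(318), np.float64(86.0), np.float64(103.0), -27), (np.int64(322), np.int64(339), np.float64(106.0), np.float64(119.0), -28)]
125 [(np.int64(141), np.int64(148), np.float64(18.0), np.float64(25.0)), (np.int64(158), np.int64(164), np.float64(36.0), np.float64(42.0)), (np.int64(173), np.int64(179), np.float64(53.0), np.float64(60.0)), (np.int64(187), np.int64(192), np.float64(70.0), np.float64(77.0)), (np.int64(212), np.int64(217), np.float64(106.0), np.float64(114.0))]
140 [(np.int64(187), np.int64(192), np.float64(70.0), np.float64(77.0)), (np.int64(200), np.int64(205), np.float64(88.0), np.float64(95.0))]
150 []
160 [(np.int64(0), np.int64(12), np.float64(-91.0), np.float64(-83.0))]
```

Tray pose confirmed to about 2 mm. Lowering until it touches.

Run:
```python
from h import *
xt,yt=frame(-96.4);lane=np.array([.487,.239,0])+.0605*yt
z=lean(xt,28);g=lane+.011*xt
at=lambda h:tcp(g+[0,0,h],z,yt)[0]
manip.servo_line(at(.07),feed=.12);manip.servo_line(at(.038),feed=.04)
manip.pause(.2);f0=readout.get_force()[2]
h=.038
while h>.028:
    h-=.001;manip.servo_line(at(h),feed=.02);manip.pause(.1);f=readout.get_force()[2]
    if f-f0>3: break
print(h,f0,f,readout.get_torque())
manip.grip(.76);manip.pause(.2);print(readout.get_gripper_width()*85,readout.get_force(),readout.get_time())
P=readout.get_eef_pos();manip.servo_line(P-.12*z,feed=.12)
manip.servo_line(P-.12*z+[-.0,0,.12],feed=.2)
T=pose();w=cams.get_image("wrist");s=cams.get_image("top")
a=cv2.resize(w,(400,300));b=cv2.resize(s[110:260,60:260],(400,300),interpolation=cv2.INTER_CUBIC)
cv2.imwrite("pics/c5.png",np.hstack([a,b]));print(readout.get_time())
```

```text
0.034999999999999996 -7.236571895127139 3.221174541512285 [-0.1682  0.0099 -0.0268]
64.76983750544242 [ 0.2939 -0.363  -0.3837] 18.6
20.6
```

View pics/c5.png

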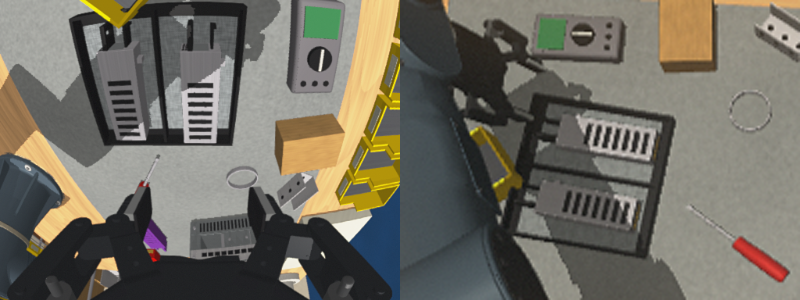

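The module lies in the far lane with its handle towards +y and the spare untouched. I'll take one last enlarged look at both ends of it.

Run:
```python
from h import *
w=cams.get_image("wrist");np.save("T6.npy",pose())
cv2.imwrite("pics/c6.png",cv2.resize(w[0:195,80:330],(770,600),interpolation=cv2.INTER_CUBIC))
```

```text
(no output)
```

View pics/c6.png

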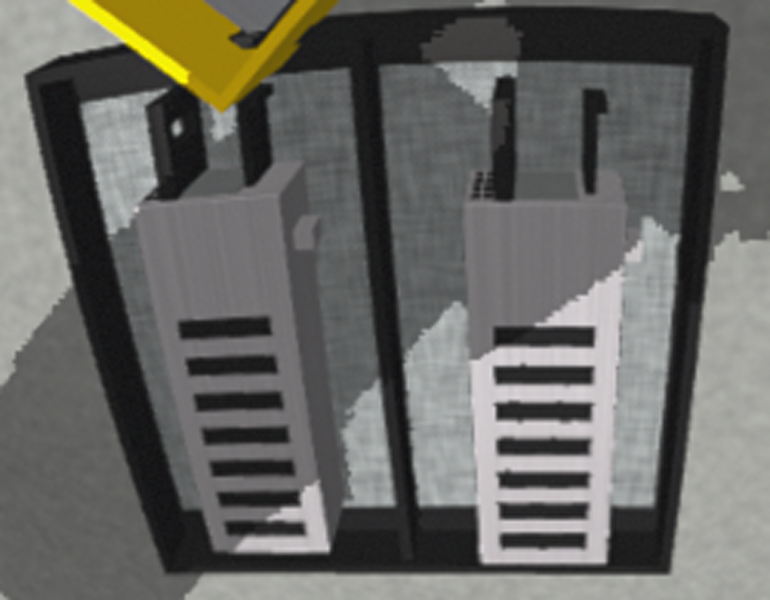

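Run:
```python
from h import *
T=np.load("T6.npy");xt,yt=frame(-96.4);c=np.array([.487,.239,0])
for n,p,z in(("tail",(545,563),.045),("front",(545,203),.045),("spare tail",(270,552),.045),("spare front",(212,203),.045),("rim -x out R",(668,572),.03),("rim -x out L",(165,572),.03),("rim +far R",(727,18),.03),("floor far",(600,64),.005),("L side tail",(482,563),.045),("L front",(468,203),.045)):
    q=onz("wrist",(80+p[0]*250/770,p[1]*195/600),z,T)-c;print(n,np.array([q@xt,q@yt])*1000)
```

```text
tail [95.7608 61.8506]
front [-63.5095  61.4528]
spare tail [ 88.6233 -57.4851]
spare front [-69.6626 -50.2656]
rim -x out R [114.84  118.033]
rim -x out L [ 113.8563 -120.074 ]
rim +far R [-126.1682  118.9696]
floor far [-103.268    80.5717]
L side tail [95.7293 34.939 ]
L front [-63.8026  36.4115]
```

The box measures 159 mm long at z = 45 mm, so it lies flat. It has about 13 mm and 21 mm clear at the ends and is centred in the lane. Handing in.

```bash
python3 -c "
from h import *
print(readout.get_force(),readout.get_time(),workorder.sign_off())"
```

```text
the job is handed in; nothing more can be done
[ 0.4507  0.7068 -0.6658] 20.65 None
```

The power module is out of the chassis and lies flat, right way up, centred in the tray's empty lane; I handed the job in at 20.7 s, nothing else was picked up or moved on purpose, and no verdict came back.

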